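Take the drive coupling off the blender

TASK

Take the drive coupling off the blender so that the seat can be cleaned: first lift the blue splash collar up out of the jar seat and set it down gently, standing in the free part of the white tray. Then loosen the steel coupling, a turn-to-release screw cap whose thread may be left- or right-handed (try it one way and, if it stops, the other), and lift it off the shaft. Finish while still holding the coupling steady in the gripper, about a hand's breadth straight above the shaft, and leave everything else where it stands.

Things in the scene. Friction and masses are not known exactly. Their poses are not given: they have to be found in the camera images.
- blender: White blender motor base, jar off, fixed; 190 x 190 mm, origin at the centre of its underside, black knob on its -x side. Its flat deck (jar seat) is 140 mm up. On the deck's corners stand blocks 46 x 46 mm, 26 mm high, centred 71 mm out along both x and y. A rim on the deck, 72 mm inside and 88 mm outside diameter, 6 mm high, forms the recess for the collar.
- shaft (a point): Point on the upright shaft axis at deck height, at the middle of the blender. The shaft is locked and does not turn; it stands 18 mm high under the coupling and carries a coarse two-start thread, hidden by the coupling and left-handed on some starts, right-handed on others. The coupling must rise 18 mm to clear it and has 2 mm of play up and down while screwed on.
- collar: Blue moulded splash collar, an upright ring, 68 mm outside and 60 mm inside diameter, 36 mm high, about 50 g, loose, standing on the deck in the recess around the coupling. Origin at the centre of its underside, z its axis. Only 8 mm lie between it and the coupling, so the coupling cannot be gripped until the collar is out.
- coupling: Steel drive coupling on the shaft, a round cap 44 mm across, 30 mm high, about 90 g; on top a black six-armed socket and a red mark to +x. Origin at the centre of its underside, on the deck; z its axis. Turned the wrong way it blocks after 5 to 10 degrees (0.3 N m shows it). The other way it turns almost freely without rising, lifts off at 70 to 115 degrees from its start, blocks near 125.
- tray: White shallow tray, 160 (x) x 250 (y) mm, wall 14 mm high and 4 mm thick, floor 4 mm thick, fixed. Origin at the centre of its underside. The lid plug stands in its +y end; the rest is free.
- plug: Grey plug of the jar lid, a round cap 54 mm in diameter at the top and 42 mm high, loose, standing in the tray; leave it. Origin at the centre of its underside.
- jar: Clear square blender jar with black foot, handle and lid, 126 x 126 mm (handle reaches 115 mm to its -y side), 242 mm high, loose; leave it. Origin at the centre of its underside.
- mug: White mug, 82 mm in diameter, 95 mm high, loose; leave it. Origin at the centre of its underside.
- sugar_jar: White sugar jar with blue lid, 84 mm in diameter, 110 mm high, loose; leave it. Origin at the centre of its underside.
- screwdriver: Screwdriver with blue handle, 200 mm long, lying on the worktop along its x axis; leave it.
Not all that is in view belongs to the job. What is meant by the collar is not orange, and is the larger of those in its own colour. What is shaped like the coupling but green is not meant.

How it is judged (in metres and radians):
On the way, in this order (a step that is already met when the one before it is completed fails the run):
1. the collar stands in the tray, let go (x of collar in the frame of tray between -0.046 and 0.046 m and y of collar in the frame of tray between -0.091 and 0.091 m and z of collar in the frame of tray below 0.012 m and angle between collar's own z axis and vertical below 0.12 rad and linear speed of collar below 0.03 m/s and contact force between the fingers and collar below 0.05 N), for 0.2 s.
2. the coupling is unscrewed and lifted off the shaft in the gripper (z of coupling in the frame of shaft above 0.025 m and contact force between the fingers and coupling above 1 N), for 0.2 s.
At the end, for the whole second after the job is handed in: The collar stands upright (within 7 degrees) on the tray floor, let go and at rest, wholly inside the tray. The gripper holds the coupling still, its underside 50 to 200 mm above the deck and within 50 mm sideways of the shaft axis, touching neither blender nor collar (all of step 1 and z of coupling in the frame of shaft between 0.05 and 0.2 m and horizontal distance between coupling and shaft below 0.05 m and contact force between the fingers and coupling above 1 N and contact force between coupling and blender below 0.05 N and contact force between coupling and collar below 0.05 N and linear speed of coupling below 0.03 m/s); the arm keeps its last pose, push and grip.
It fails at once if the blender jar or the lid plug or the mug or the sugar jar or the screwdriver is pushed away or knocked over (moved over 30 mm) (distance of any of jar, plug, mug, sugar_jar, screwdriver from where it was at the start of the episode above 0.03 m).
It fails at once if the collar is dropped or thrown (over 0.8 m/s out of the fingers) (linear speed of collar above 0.8 m/s and contact force between the fingers and collar below 0.05 N).
It also fails if it takes over 54 s, if anything falls off the work surface, if the arm or the gripper's body presses on something with over 40 N, if the wrist force passes 120 N, or if a joint passes its speed limit or range.

ROBOT

A 6-joint arm with a two-finger parallel gripper is mounted at the origin on the work surface. World frame = base frame: x ahead of the robot, y to its left, z up, the work surface at z = 0. Lengths are in m, angles in degrees, forces in N, time in s.
With the tool pointing down it reaches from about 0.35 to 0.875 m from the base axis. Payload 4.2 kg.
Tool frame: the origin (TCP) lies midway between the tips of the shut fingers; the grasp point (between the pads) lies 19 mm behind it; z points along the fingers, y is the line along which they close (so a half turn about z gives the same grasp; the last joint's range is limited). The gripper opens to 87 mm and grips with 3 to 60 N. Pads are 19 mm wide; open, the fingers measure 117 mm over their backs; the gripper's body (75 mm by 190 mm) begins 51 mm behind the grasp point.
Start: joints at [-57.204, 22.042, 0.453, 0, -68.411, -14.817], TCP at [0.193, -0.594, 0.223] pointing down, gripper open.
Joint ranges: [-179.83, 179.83], [-69.29, 118.12], [-61.27, 80.66], [-181.25, 117.63], [-171.15, -9.14], [-177.46, 177.46]. Speed limits (degrees/s): [159.86, 159.86, 180, 180, 180, 180].

INTERFACE

Orientations are given as a 3x3 rotation matrix whose columns are the frame's x, y, z axes.
In Python, from station import * gives the robot as it stands. The module is installed in compiled form; this text tells all that it offers.
- The arm moves only by the tool servo_tool, never from a script. Its argument "deltas" is a list of rows, each an object of numbers: "tx", "ty", "tz": the shift along the tool's x, y, z in mm; "ax", "ay", "az": the turn, a rotation vector about the tool's x, y, z in rad; "claw": the finger opening in mm, from 0 to 87. In form: [{"tx": .., "ty": .., "tz": .., "ax": .., "ay": .., "az": .., "claw": ..}, ...]. A call has 1 to 12 rows; each row is the pose to reach, as a shift and turn from the pose commanded when the call began, along the tool's axes at that moment; what a row does not reach only later rows make up. A row lasts 1/12 s, in which the tool goes at most 41.7 mm and 7.16 degrees, less where a joint would pass 70% of its speed; a pose out of reach is approached as far as the arm can. A call with a gripper value outside its range is refused whole. The fingers move at their own pace and stop on an object; the grip force is fixed at half the most. Time passes only in rows, so rows that repeat a pose let the fingers close. It gives the time, the measured TCP pose, the force, the opening and the grip force at its end, in the units of the state.
- sense(): the state, without advancing time (a new reading comes with each control period).
- capture(name): name is "side" or "top"; returns the picture (384x512x3 uint8, blue, green, red); there is no depth.
- calibration(name): a dict with "fx", "fy", "cx", "cy" (pixels), "dist" ([k1, k2, p1, p2, k3] as OpenCV has them; the pictures are not rectified), "cam_to_world" (4x4, takes a point from camera to world coordinates). Camera axes: x right, y down, z forward; pixel columns grow to the right and rows downward; lengths in m; the calibration is good to about 2 mm. A picture is of the moment at which its call begins. calibration takes no time and is no camera call.
- finish_job(): hands the job in; it is judged then, once.
Trained networks look in the newest picture that a camera, given by its name, has taken for a name from the list of things; names that differ only in an ending like _2 or _b are one class to them, and where a whole thing is asked for, a point or a joint stands for the part that bears it (a point fixed in the world has none). Each returns a list of dicts, best first, with "confidence" (0 to 1); they miss things now and then, are a little off and sometimes report something else, mostly with a low value. They report only what shows in the picture. A call takes as long as a camera call. They do not tell look-alikes from the thing itself.
- recognise(label, camera): "xyz" ([x, y, z] in m, in the coordinates of the camera as it stood for that picture, good to about 4 mm: the middle of the surface that is visible of it).
- trace(label, camera): "mask" (384x512 bool, what is visible of it).
The state is a dict: "time_s": time; "joints": joint angles; "joint_velocities": joint speeds; "effort": joint torques, N m; "tcp_pos": TCP position; "ee_rot": TCP orientation; "wrist_force": force on the tool from outside, world axes, zero at the start; "moment": the same for the moment, N m; "gripper_width": opening from 0.0 (shut) to 1.0 (fully open); "gripper_force": force on a finger pad.
Only numpy, scipy, OpenCV 4.12 (cv2) and the standard library are available. Lean on these libraries where they do the work, as an engineer would, in place of code of your own. Each camera call takes 0.05 s, during which the arm holds its last target. There are 200 camera calls.

## Working session

There is one attempt and no reset: what is moved stays moved. The work goes in short steps, Python scripts to look and compute and a tool call to move; the robot and the scene stay as the last step left them, time stands still between calls to the robot, and variables do not carry over. Pictures are saved under pics/ and viewed, at most 10 in all, crops included, and the job is handed in when it is done.

Besides the shell and the picture viewer there is one more tool, called after ">>>" in YAML: its name, and indented under it one key for each argument. servo_tool: Moves the arm, as the interface text tells. Its arguments: {"type":"object","properties":{"deltas":{"type":"array","items":{"type":"object","properties":{"tx":{"type":"number"},"ty":{"type":"number"},"tz":{"type":"number"},"ax":{"type":"number"},"ay":{"type":"number"},"az":{"type":"number"},"claw":{"type":"number"}}}}},"required":["deltas"]}

```bash
mkdir -p pics; python3 - <<'E'
from station import *
import cv2,numpy as np
s=sense();print(s['time_s'],s['tcp_pos'],s['ee_rot'],s['gripper_width'])
for n in('top','side'):
    im=capture(n);cv2.imwrite(f'pics/{n}0.png',im);c=calibration(n);T=np.array(c['cam_to_world']);print(n,c['fx'],c['dist'],T.round(3).tolist())
    for l in('collar','coupling','blender','tray','plug','jar','mug','sugar_jar'):
        for d in recognise(l,n)[:4]:
            p=T[:3,:3]@np.array(d['xyz'])+T[:3,3];print(l,round(d['confidence'],2),p.round(3))
E
```

```text
0.0 [ 0.19275872 -0.59390494  0.22146006] [[-9.51223070e-01 -3.08503011e-01 -7.50559402e-04]
 [-3.08503913e-01  9.51220885e-01  2.04057876e-03]
 [ 8.44230863e-05  2.17259610e-03 -9.99997636e-01]] 1.0009877089372434
top 347.7162938305724 [-0.02985387  0.          0.          0.          0.        ] [[0.009, -0.98, 0.198, 0.357], [-1.0, -0.008, 0.007, -0.015], [-0.005, -0.198, -0.98, 1.2], [0.0, 0.0, 0.0, 1.0]]
collar 0.61 [0.5   0.274 0.044]
collar 0.6 [ 0.742 -0.213  0.033]
collar 0.59 [ 0.549 -0.047  0.025]
coupling 0.53 [ 0.556 -0.205  0.169]
coupling 0.43 [ 0.398 -0.262  0.025]
blender 0.76 [ 0.543 -0.202  0.14 ]
blender 0.28 [0.512 0.189 0.007]
tray 0.9 [0.517 0.19  0.006]
plug 0.63 [0.504 0.279 0.047]
jar 0.57 [0.586 0.457 0.239]
mug 0.87 [0.356 0.439 0.045]
sugar_jar 0.62 [ 0.756 -0.071  0.108]
sugar_jar 0.53 [ 0.559 -0.209  0.169]
side 490.9294370576261 [-0.14266314  0.          0.          0.          0.        ] [[-0.366, -0.701, 0.612, -0.322], [-0.931, 0.276, -0.24, 0.353], [-0.001, -0.658, -0.753, 1.211], [0.0, 0.0, 0.0, 1.0]]
collar 0.75 [ 0.549 -0.205  0.16 ]
collar 0.54 [ 0.549 -0.046  0.012]
collar 0.49 [ 0.762 -0.235  0.026]
blender 0.66 [ 0.531 -0.152  0.134]
tray 0.89 [0.507 0.184 0.005]
plug 0.83 [0.492 0.274 0.046]
jar 0.94 [0.538 0.478 0.193]
mug 0.66 [0.359 0.431 0.056]
mug 0.63 [ 0.525 -0.157  0.138]
sugar_jar 0.7 [ 0.743 -0.065  0.084]
```

```bash
python3 - <<'E'
import cv2
a=cv2.imread('pics/top0.png');b=cv2.imread('pics/side0.png')
cv2.imwrite('pics/a.png',cv2.resize(a,(800,600),interpolation=cv2.INTER_CUBIC));cv2.imwrite('pics/b.png',cv2.resize(b,(800,600),interpolation=cv2.INTER_CUBIC))
E
```

```text
(no output)
```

View pics/a.png

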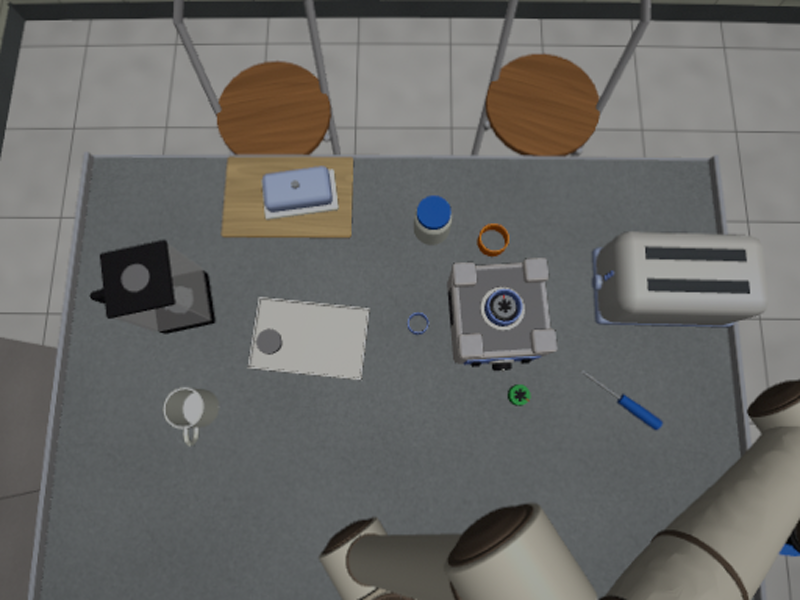

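View pics/b.png

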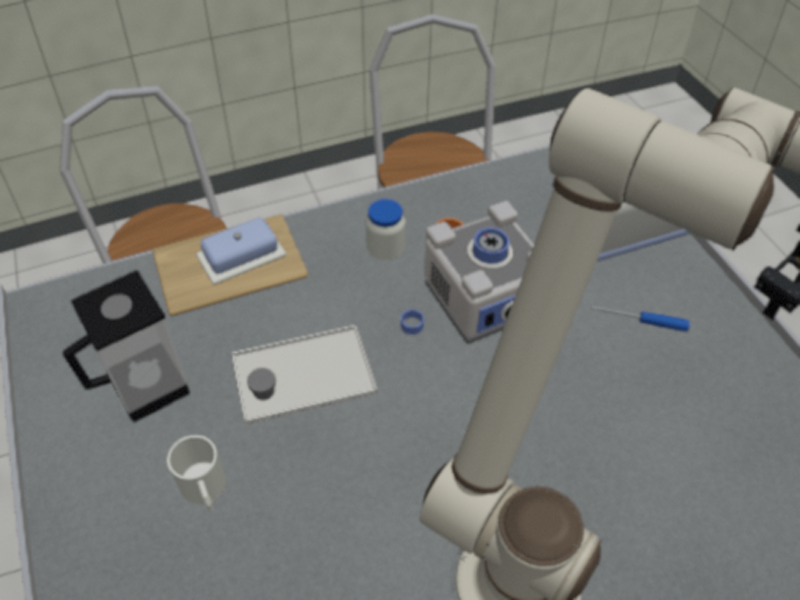

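The top view shows the collar and coupling on the blender at about (505,306), the green decoy coupling at (519,394), and small blue and orange rings at (418,323) and (493,239). The tray is at (258,298)–(361,378) with the plug at (269,341). The side view agrees. Next I fit the precise positions.

```bash
cat >h.py <<'E'
from station import *
import cv2,numpy as np
from scipy.optimize import minimize
def KT(n):
    c=calibration(n);K=np.array([[c['fx'],0,c['cx']],[0,c['fy'],c['cy']],[0,0,1.]]);return K,np.array(c['dist']),np.array(c['cam_to_world'])
def proj(P,n):
    K,d,T=KT(n);R=T[:3,:3].T;return cv2.projectPoints(np.array(P,float),cv2.Rodrigues(R)[0],-R@T[:3,3],K,d)[0][:,0]
def ray(px,z,n):
    K,d,T=KT(n);u=cv2.undistortPoints(np.array(px,float).reshape(-1,1,2),K,d)[:,0]
    v=np.c_[u,np.ones(len(u))]@T[:3,:3].T;return T[:3,3]+v*((z-T[2,3])/v[:,2])[:,None]
def hullc(p):
    m=cv2.moments(cv2.convexHull(p.astype(np.float32)));return np.array([m['m10'],m['m01']])/m['m00'],m['m00']
def bluemask(im):
    h=cv2.cvtColor(im,cv2.COLOR_BGR2HSV);return cv2.inRange(h,(105,110,40),(130,255,255))
def cyl(x,y,z0,z1,r):
    a=np.linspace(0,2*np.pi,60);return np.array([[x+r*np.cos(t),y+r*np.sin(t),z] for z in(z0,z1) for t in a])
def fit(im,n,x,y,z0,z1,r,rad=30):
    g=proj([[x,y,z1]],n)[0];m=bluemask(im);ys,xs=np.nonzero(m);k=np.hypot(xs-g[0],ys-g[1])<rad
    c,A=hullc(np.c_[xs,ys][k]);f=lambda q:((hullc(proj(cyl(*q,z0,z1,r),n))[0]-c)**2).sum()
    q=minimize(f,[x,y],method='Nelder-Mead',options=dict(xatol=1e-5,fatol=1e-6)).x
    return q,A,hullc(proj(cyl(*q,z0,z1,r),n))[1]
E
python3 - <<'E'
from h import *
for n in('top','side'):
    im=cv2.imread(f'pics/{n}0.png');print(n,fit(im,n,.55,-.205,.146,.176,.034,20 if n=='top' else 17))
b=ray(np.array([[465,273],[536,268],[470,346],[543,341]])*.64,.166,'top');print(b.round(3),b.mean(0))
h=[]
d=b[0]-b[1]+b[2]-b[3];print('blender y axis',np.degrees(np.arctan2(d[1],d[0])))
t=ray(np.array([[258,298],[369,308],[361,378],[248,370]])*.64,.014,'top');print(t.round(3),t.mean(0))
d=t[0]-t[1]+t[3]-t[2];print('tray y',np.degrees(np.arctan2(d[1],d[0])))
im=cv2.imread('pics/top0.png')
w=cv2.resize(im[150:250,270:370],(600,600),interpolation=cv2.INTER_CUBIC);cv2.imwrite('pics/c.png',w)
E
```

```text
top (array([ 0.55605045, -0.205519  ]), 370.5, 442.28866068762727)
side (array([ 0.55404123, -0.20758121]), 308.0, 451.4113610039931)
[[ 0.624 -0.134  0.166]
 [ 0.635 -0.274  0.166]
 [ 0.48  -0.141  0.166]
 [ 0.491 -0.281  0.166]] [ 0.55721207 -0.20739369  0.166     ]
blender y axis 94.46683584250061
[[0.602 0.312 0.014]
 [0.581 0.063 0.014]
 [0.426 0.078 0.014]
 [0.441 0.325 0.014]] [0.51255368 0.19457122 0.014     ]
tray y 85.88583149461529
```

View pics/c.png

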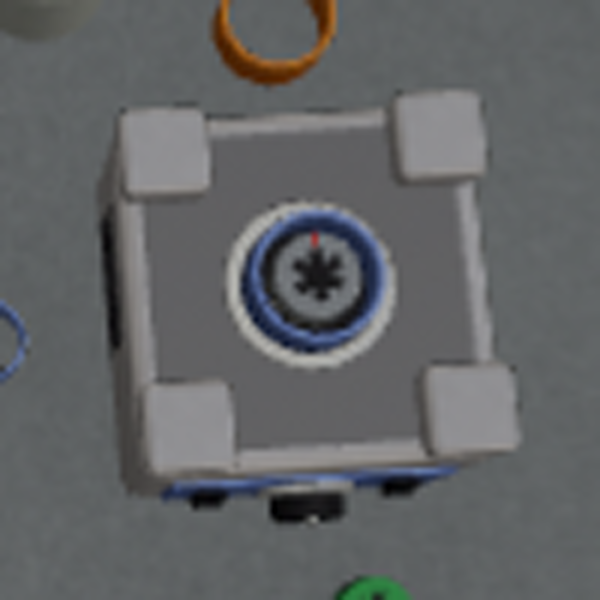

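>>> servo_tool:
  deltas:
    - {"tx": -20,"ty": 10,"tz": -20}
    - {"tx": -50,"ty": 30,"tz": -40,"az": 0.03}
    - {"tx": -85,"ty": 47,"tz": -50,"az": 0.06}
    - {"tx": -120,"ty": 66,"tz": -50,"az": 0.09}
    - {"tx": -155,"ty": 85,"tz": -50,"az": 0.12}
    - {"tx": -190,"ty": 105,"tz": -50,"az": 0.15}
    - {"tx": -225,"ty": 124,"tz": -50,"az": 0.18}
    - {"tx": -260,"ty": 143,"tz": -50,"az": 0.21}
    - {"tx": -295,"ty": 162,"tz": -50,"az": 0.236}
    - {"tx": -330,"ty": 182,"tz": -50,"az": 0.236}
    - {"tx": -365,"ty": 201,"tz": -50,"az": 0.236}
    - {"tx": -400,"ty": 220,"tz": -50,"az": 0.236}

```text
schema error: expected keys tx, ty, tz, ax, ay, az, claw
```

```bash
cat >>h.py <<'E'
def go(x,y,z,yaw=94.5):
    s=sense();R=np.array(s['ee_rot']);p=np.array(s['tcp_pos']);d=R.T@(np.array([x,y,z])-p)
    w=np.degrees(np.arctan2(R[1,1],R[0,1]))
    print('t',s['time_s'],'tcp',p.round(4),'yaw',round(w,2),'tilt',R[:2,2].round(4),'j',np.round(s['joints'],1),'w',round(s['gripper_width']*87,1),'F',np.round(s['wrist_force'],1),'M',np.round(s['moment'],2),'g',s['gripper_force'])
    print('delta mm',(d*1000).round(1),'az',np.radians(w-yaw).round(3))
E
python3 -c "
from h import *
go(.556,-.2065,.26)"
```

```text
t 0.9 tcp [ 0.1929 -0.5944  0.2226] yaw 107.98 tilt [ 0. -0.] j [-57.2  22.    0.5  -0.  -68.4 -14.8] w 86.9 F [-0.5 -0.1 -0.4] M [-0.02 -0.01 -0.  ] g 0.0
delta mm [-465.1  256.9  -37.4] az 0.235
```

All keys are required in every row.

>>> servo_tool:
  deltas:
    - {"tx": -20,"ty": 10,"tz": -20,"ax": 0,"ay": 0,"az": 0,"claw": 87}
    - {"tx": -50,"ty": 30,"tz": -40,"ax": 0,"ay": 0,"az": 0.03,"claw": 87}
    - {"tx": -85,"ty": 47,"tz": -50,"ax": 0,"ay": 0,"az": 0.06,"claw": 87}
    - {"tx": -120,"ty": 66,"tz": -50,"ax": 0,"ay": 0,"az": 0.09,"claw": 87}
    - {"tx": -155,"ty": 85,"tz": -50,"ax": 0,"ay": 0,"az": 0.12,"claw": 87}
    - {"tx": -190,"ty": 105,"tz": -50,"ax": 0,"ay": 0,"az": 0.15,"claw": 87}
    - {"tx": -225,"ty": 124,"tz": -50,"ax": 0,"ay": 0,"az": 0.18,"claw": 87}
    - {"tx": -260,"ty": 143,"tz": -50,"ax": 0,"ay": 0,"az": 0.21,"claw": 87}
    - {"tx": -295,"ty": 162,"tz": -50,"ax": 0,"ay": 0,"az": 0.235,"claw": 87}
    - {"tx": -330,"ty": 182,"tz": -50,"ax": 0,"ay": 0,"az": 0.235,"claw": 87}
    - {"tx": -365,"ty": 201,"tz": -50,"ax": 0,"ay": 0,"az": 0.235,"claw": 87}
    - {"tx": -400,"ty": 220,"tz": -50,"ax": 0,"ay": 0,"az": 0.235,"claw": 87}

```text
time_s: 1.9
tcp_pos: [0.5065, -0.26, 0.273]
ee_rot: [[-0.997, -0.079, 0.001], [-0.079, 0.997, -0.0], [-0.001, -0.0, -1.0]]
wrist_force: [-0.2, -1.8, 0.9]
gripper_width: 1.0
gripper_force: 0.0
```

```bash
python3 -c "
from h import *
go(.556,-.2065,.24)"
```

```text
t 1.9 tcp [ 0.5065 -0.26    0.273 ] yaw 94.53 tilt [ 0.0007 -0.0002] j [-10.9  14.8  -2.8   0.  -72.4 -74.6] w 87.0 F [-0.2 -1.8  0.9] M [-0.12 -0.01  0.05] g 0.0
delta mm [-53.5  49.4  33. ] az 0.001
```

>>> servo_tool:
  deltas:
    - {"tx": -20,"ty": 18,"tz": 0,"ax": 0,"ay": 0,"az": 0,"claw": 87}
    - {"tx": -40,"ty": 37,"tz": 0,"ax": 0,"ay": 0,"az": 0,"claw": 87}
    - {"tx": -53.5,"ty": 49.4,"tz": 10,"ax": 0,"ay": 0,"az": 0,"claw": 87}
    - {"tx": -53.5,"ty": 49.4,"tz": 33,"ax": 0,"ay": 0,"az": 0,"claw": 87}
    - {"tx": -53.5,"ty": 49.4,"tz": 55,"ax": 0,"ay": 0,"az": 0,"claw": 87}
    - {"tx": -53.5,"ty": 49.4,"tz": 55,"ax": 0,"ay": 0,"az": 0,"claw": 87}
    - {"tx": -53.5,"ty": 49.4,"tz": 55,"ax": 0,"ay": 0,"az": 0,"claw": 87}

```text
time_s: 2.48
tcp_pos: [0.5545, -0.2083, 0.2169]
ee_rot: [[-0.997, -0.079, -0.003], [-0.079, 0.997, -0.0], [0.003, -0.0, -1.0]]
wrist_force: [0.0, 0.3, 1.0]
gripper_width: 0.997
gripper_force: 0.0
```

```bash
python3 -c "
from h import *
go(.556,-.2065,.153)"
```

```text
t 2.4833 tcp [ 0.5545 -0.2083  0.2169] yaw 94.53 tilt [-0.0026 -0.0002] j [ -4.9  19.2  -4.7   0.  -66.2 -80.6] w 86.8 F [0.  0.3 1. ] M [-0.05 -0.06 -0.04] g 0.0
delta mm [-1.8  1.7 63.9] az 0.001
```

>>> servo_tool:
  deltas:
    - {"tx": -1.5,"ty": 1.5,"tz": 15,"ax": 0,"ay": 0,"az": 0,"claw": 87}
    - {"tx": -1.5,"ty": 1.5,"tz": 30,"ax": 0,"ay": 0,"az": 0,"claw": 87}
    - {"tx": -1.5,"ty": 1.5,"tz": 45,"ax": 0,"ay": 0,"az": 0,"claw": 87}
    - {"tx": -1.5,"ty": 1.5,"tz": 55,"ax": 0,"ay": 0,"az": 0,"claw": 87}
    - {"tx": -1.5,"ty": 1.5,"tz": 64,"ax": 0,"ay": 0,"az": 0,"claw": 87}
    - {"tx": -1.5,"ty": 1.5,"tz": 64,"ax": 0,"ay": 0,"az": 0,"claw": 87}
    - {"tx": -1.5,"ty": 1.5,"tz": 64,"ax": 0,"ay": 0,"az": 0,"claw": 87}
    - {"tx": -1.5,"ty": 1.5,"tz": 64,"ax": 0,"ay": 0,"az": 0,"claw": 87}

```text
time_s: 3.15
tcp_pos: [0.5571, -0.207, 0.1547]
ee_rot: [[-0.997, -0.079, 0.002], [-0.079, 0.997, -0.001], [-0.002, -0.001, -1.0]]
wrist_force: [0.1, 0.3, 0.6]
gripper_width: 1.002
gripper_force: 0.0
```

```bash
python3 -c "
from h import *
go(.556,-.2065,.153)
for n in('top','side'):
    im=capture(n);cv2.imwrite(f'pics/{n}1.png',im)
a=cv2.resize(cv2.imread('pics/top1.png')[140:260,260:380],(400,400),interpolation=2);b=cv2.resize(cv2.imread('pics/side1.png')[90:210,250:370],(400,400),interpolation=2)
cv2.imwrite('pics/d.png',np.hstack([a,b]))"
```

```text
t 3.15 tcp [ 0.5571 -0.207   0.1547] yaw 94.52 tilt [ 0.002  -0.0007] j [ -4.8  22.2  -9.7   0.  -58.  -80.7] w 87.1 F [0.1 0.3 0.6] M [-0.02 -0.02  0.01] g 0.0
delta mm [1.  0.6 1.7] az 0.0
```

View pics/d.png

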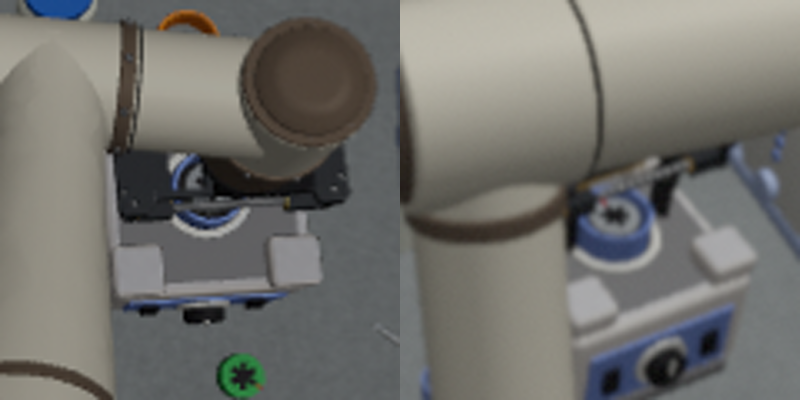

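The picture shows the fingers straddling the collar on both sides, so I close on it.

>>> servo_tool:
  deltas:
    - {"tx": 0,"ty": 0,"tz": 1.5,"ax": 0,"ay": 0,"az": 0,"claw": 76}
    - {"tx": 0,"ty": 0,"tz": 1.5,"ax": 0,"ay": 0,"az": 0,"claw": 72}
    - {"tx": 0,"ty": 0,"tz": 1.5,"ax": 0,"ay": 0,"az": 0,"claw": 69}
    - {"tx": 0,"ty": 0,"tz": 1.5,"ax": 0,"ay": 0,"az": 0,"claw": 66}
    - {"tx": 0,"ty": 0,"tz": 1.5,"ax": 0,"ay": 0,"az": 0,"claw": 62}
    - {"tx": 0,"ty": 0,"tz": 1.5,"ax": 0,"ay": 0,"az": 0,"claw": 60}
    - {"tx": 0,"ty": 0,"tz": 1.5,"ax": 0,"ay": 0,"az": 0,"claw": 60}
    - {"tx": 0,"ty": 0,"tz": 1.5,"ax": 0,"ay": 0,"az": 0,"claw": 60}

```text
time_s: 3.92
tcp_pos: [0.5564, -0.2066, 0.1521]
ee_rot: [[-0.997, -0.079, 0.0], [-0.079, 0.997, -0.0], [-0.0, -0.0, -1.0]]
wrist_force: [-0.5, 1.2, 1.2]
gripper_width: 0.785
gripper_force: 30.0
```

```bash
python3 -c "
from h import *
go(.556,-.2065,.153)"
```

```text
t 3.9167 tcp [ 0.5564 -0.2066  0.1521] yaw 94.52 tilt [ 0.0001 -0.    ] j [ -4.8  22.3  -9.9   0.  -57.8 -80.7] w 68.3 F [-0.5  1.2  1.2] M [0.11 0.1  0.07] g 30.000073857663665
delta mm [ 0.3  0.2 -0.9] az 0.0
```

Gripped at 68.3 mm, the collar's diameter. Lifting slowly.

>>> servo_tool:
  deltas:
    - {"tx": 0,"ty": 0,"tz": -3,"ax": 0,"ay": 0,"az": 0,"claw": 60}
    - {"tx": 0,"ty": 0,"tz": -8,"ax": 0,"ay": 0,"az": 0,"claw": 60}
    - {"tx": 0,"ty": 0,"tz": -16,"ax": 0,"ay": 0,"az": 0,"claw": 60}
    - {"tx": 0,"ty": 0,"tz": -26,"ax": 0,"ay": 0,"az": 0,"claw": 60}
    - {"tx": 0,"ty": 0,"tz": -38,"ax": 0,"ay": 0,"az": 0,"claw": 60}
    - {"tx": 0,"ty": 0,"tz": -52,"ax": 0,"ay": 0,"az": 0,"claw": 60}
    - {"tx": 0,"ty": 0,"tz": -68,"ax": 0,"ay": 0,"az": 0,"claw": 60}
    - {"tx": 0,"ty": 0,"tz": -80,"ax": 0,"ay": 0,"az": 0,"claw": 60}
    - {"tx": 0,"ty": 0,"tz": -86,"ax": 0,"ay": 0,"az": 0,"claw": 60}
    - {"tx": 0,"ty": 0,"tz": -88,"ax": 0,"ay": 0,"az": 0,"claw": 60}

```text
time_s: 4.75
tcp_pos: [0.557, -0.2068, 0.2422]
ee_rot: [[-0.997, -0.079, 0.004], [-0.079, 0.997, -0.001], [-0.003, -0.001, -1.0]]
wrist_force: [1.2, 1.1, -0.9]
gripper_width: 0.783
gripper_force: 30.0
```

```bash
python3 -c "
from h import *
go(.5093,.1496,.24)"
```

```text
t 4.75 tcp [ 0.557  -0.2068  0.2422] yaw 94.52 tilt [ 0.0035 -0.0005] j [ -4.8  18.2  -2.4   0.  -69.2 -80.7] w 68.2 F [ 1.2  1.1 -0.9] M [0.03 0.   0.01] g 29.999921876733424
delta mm [ 19.5 359.    1.9] az 0.0
```

>>> servo_tool:
  deltas:
    - {"tx": 0.5,"ty": 10,"tz": 0,"ax": 0,"ay": 0,"az": 0,"claw": 60}
    - {"tx": 1.5,"ty": 30,"tz": 0,"ax": 0,"ay": 0,"az": 0,"claw": 60}
    - {"tx": 3,"ty": 60,"tz": 0,"ax": 0,"ay": 0,"az": 0,"claw": 60}
    - {"tx": 5,"ty": 95,"tz": 0,"ax": 0,"ay": 0,"az": 0,"claw": 60}
    - {"tx": 7,"ty": 130,"tz": 0,"ax": 0,"ay": 0,"az": 0,"claw": 60}
    - {"tx": 9,"ty": 165,"tz": 0,"ax": 0,"ay": 0,"az": 0,"claw": 60}
    - {"tx": 11,"ty": 200,"tz": 0,"ax": 0,"ay": 0,"az": 0,"claw": 60}
    - {"tx": 13,"ty": 235,"tz": 0,"ax": 0,"ay": 0,"az": 0,"claw": 60}
    - {"tx": 15,"ty": 270,"tz": 0,"ax": 0,"ay": 0,"az": 0,"claw": 60}
    - {"tx": 17,"ty": 305,"tz": 20,"ax": 0,"ay": 0,"az": 0,"claw": 60}
    - {"tx": 19,"ty": 335,"tz": 40,"ax": 0,"ay": 0,"az": 0,"claw": 60}
    - {"tx": 19.5,"ty": 358,"tz": 60,"ax": 0,"ay": 0,"az": 0,"claw": 60}

```text
time_s: 5.75
tcp_pos: [0.5072, 0.1512, 0.1789]
ee_rot: [[-0.997, -0.08, -0.001], [-0.08, 0.997, 0.0], [0.0, 0.0, -1.0]]
wrist_force: [-0.4, 0.3, -0.5]
gripper_width: 0.784
gripper_force: 30.0
```

>>> servo_tool:
  deltas:
    - {"tx": 0,"ty": 0,"tz": 20,"ax": 0,"ay": 0,"az": 0,"claw": 60}
    - {"tx": 0,"ty": 0,"tz": 40,"ax": 0,"ay": 0,"az": 0,"claw": 60}
    - {"tx": 0,"ty": 0,"tz": 60,"ax": 0,"ay": 0,"az": 0,"claw": 60}
    - {"tx": 0,"ty": 0,"tz": 80,"ax": 0,"ay": 0,"az": 0,"claw": 60}
    - {"tx": 0,"ty": 0,"tz": 100,"ax": 0,"ay": 0,"az": 0,"claw": 60}
    - {"tx": 0,"ty": 0,"tz": 115,"ax": 0,"ay": 0,"az": 0,"claw": 60}
    - {"tx": 0,"ty": 0,"tz": 125,"ax": 0,"ay": 0,"az": 0,"claw": 60}
    - {"tx": 0,"ty": 0,"tz": 130,"ax": 0,"ay": 0,"az": 0,"claw": 60}
    - {"tx": 0,"ty": 0,"tz": 130,"ax": 0,"ay": 0,"az": 0,"claw": 60}
    - {"tx": 0,"ty": 0,"tz": 130,"ax": 0,"ay": 0,"az": 0,"claw": 60}
    - {"tx": 0,"ty": 0,"tz": 130,"ax": 0,"ay": 0,"az": 0,"claw": 60}

```text
time_s: 6.67
tcp_pos: [0.5093, 0.1492, 0.051]
ee_rot: [[-0.997, -0.079, 0.002], [-0.079, 0.997, 0.001], [-0.002, 0.001, -1.0]]
wrist_force: [0.2, -1.0, -0.3]
gripper_width: 0.784
gripper_force: 30.0
```

```bash
python3 -c "
from h import *
go(.5093,.1496,.0165)
for n in('top','side'):
    im=capture(n);cv2.imwrite(f'pics/{n}2.png',im)
a=cv2.resize(cv2.imread('pics/top2.png')[150:270,140:260],(400,400),interpolation=2);b=cv2.resize(cv2.imread('pics/side2.png')[170:290,130:250],(400,400),interpolation=2)
cv2.imwrite('pics/e.png',np.hstack([a,b]))"
```

```text
t 6.6667 tcp [0.5093 0.1492 0.051 ] yaw 94.53 tilt [0.0017 0.0009] j [  33.9   24.   -25.2    0.   -40.7 -119.3] w 68.2 F [ 0.2 -1.  -0.3] M [-0.04 -0.06  0.02] g 29.999890687104198
delta mm [ 0.   0.4 34.5] az 0.001
```

View pics/e.png

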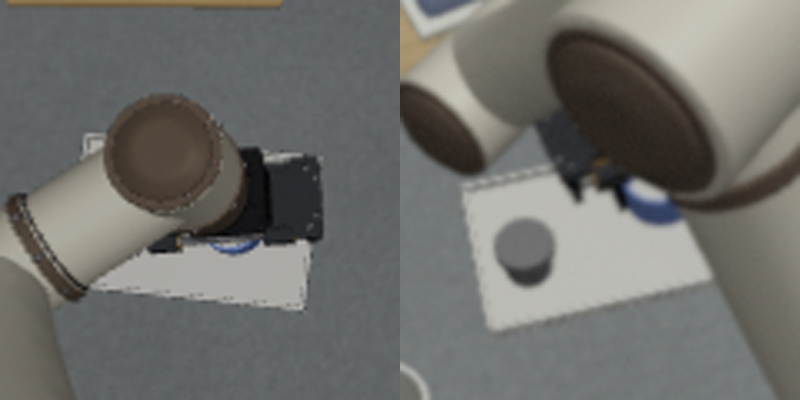

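The collar hangs over the tray's free part, clear of the plug. Lowering gently.

>>> servo_tool:
  deltas:
    - {"tx": 0,"ty": 0,"tz": 8,"ax": 0,"ay": 0,"az": 0,"claw": 60}
    - {"tx": 0,"ty": 0,"tz": 16,"ax": 0,"ay": 0,"az": 0,"claw": 60}
    - {"tx": 0,"ty": 0,"tz": 22,"ax": 0,"ay": 0,"az": 0,"claw": 60}
    - {"tx": 0,"ty": 0,"tz": 27,"ax": 0,"ay": 0,"az": 0,"claw": 60}
    - {"tx": 0,"ty": 0,"tz": 30,"ax": 0,"ay": 0,"az": 0,"claw": 60}
    - {"tx": 0,"ty": 0,"tz": 32,"ax": 0,"ay": 0,"az": 0,"claw": 60}
    - {"tx": 0,"ty": 0,"tz": 33,"ax": 0,"ay": 0,"az": 0,"claw": 60}
    - {"tx": 0,"ty": 0,"tz": 34,"ax": 0,"ay": 0,"az": 0,"claw": 60}
    - {"tx": 0,"ty": 0,"tz": 34.5,"ax": 0,"ay": 0,"az": 0,"claw": 60}
    - {"tx": 0,"ty": 0,"tz": 34.5,"ax": 0,"ay": 0,"az": 0,"claw": 60}
    - {"tx": 0,"ty": 0,"tz": 34.5,"ax": 0,"ay": 0,"az": 0,"claw": 60}

```text
time_s: 7.68
tcp_pos: [0.5088, 0.1487, 0.0161]
ee_rot: [[-0.997, -0.079, 0.0], [-0.079, 0.997, 0.0], [-0.0, 0.0, -1.0]]
wrist_force: [-2.2, -0.8, 3.7]
gripper_width: 0.78
gripper_force: 30.0
```

>>> servo_tool:
  deltas:
    - {"tx": 0,"ty": 0,"tz": 0.3,"ax": 0,"ay": 0,"az": 0,"claw": 66}
    - {"tx": 0,"ty": 0,"tz": 0.3,"ax": 0,"ay": 0,"az": 0,"claw": 69}
    - {"tx": 0,"ty": 0,"tz": 0.3,"ax": 0,"ay": 0,"az": 0,"claw": 73}
    - {"tx": 0,"ty": 0,"tz": 0,"ax": 0,"ay": 0,"az": 0,"claw": 80}
    - {"tx": 0,"ty": 0,"tz": 0,"ax": 0,"ay": 0,"az": 0,"claw": 87}
    - {"tx": 0,"ty": 0,"tz": 0,"ax": 0,"ay": 0,"az": 0,"claw": 87}
    - {"tx": 0,"ty": 0,"tz": 0,"ax": 0,"ay": 0,"az": 0,"claw": 87}
    - {"tx": 0,"ty": 0,"tz": 0,"ax": 0,"ay": 0,"az": 0,"claw": 87}

```text
time_s: 8.35
tcp_pos: [0.5087, 0.1487, 0.0154]
ee_rot: [[-0.997, -0.079, -0.0], [-0.079, 0.997, -0.0], [0.0, -0.0, -1.0]]
wrist_force: [-0.2, 0.3, 0.1]
gripper_width: 0.99
gripper_force: 0.0
```

>>> servo_tool:
  deltas:
    - {"tx": 0,"ty": 0,"tz": -5,"ax": 0,"ay": 0,"az": 0,"claw": 87}
    - {"tx": 0,"ty": 0,"tz": -12,"ax": 0,"ay": 0,"az": 0,"claw": 87}
    - {"tx": 0,"ty": 0,"tz": -25,"ax": 0,"ay": 0,"az": 0,"claw": 87}
    - {"tx": 0,"ty": 0,"tz": -45,"ax": 0,"ay": 0,"az": 0,"claw": 87}
    - {"tx": 0,"ty": 0,"tz": -75,"ax": 0,"ay": 0,"az": 0,"claw": 87}
    - {"tx": 0,"ty": 0,"tz": -105,"ax": 0,"ay": 0,"az": 0,"claw": 87}
    - {"tx": 0,"ty": 0,"tz": -135,"ax": 0,"ay": 0,"az": 0,"claw": 87}
    - {"tx": 0,"ty": 0,"tz": -165,"ax": 0,"ay": 0,"az": 0,"claw": 87}
    - {"tx": 0,"ty": 0,"tz": -195,"ax": 0,"ay": 0,"az": 0,"claw": 87}
    - {"tx": 0,"ty": 0,"tz": -220,"ax": 0,"ay": 0,"az": 0,"claw": 87}
    - {"tx": 0,"ty": 0,"tz": -225,"ax": 0,"ay": 0,"az": 0,"claw": 87}
    - {"tx": 0,"ty": 0,"tz": -225,"ax": 0,"ay": 0,"az": 0,"claw": 87}

```text
time_s: 9.35
tcp_pos: [0.5096, 0.1491, 0.2436]
ee_rot: [[-0.997, -0.079, 0.005], [-0.079, 0.997, 0.003], [-0.006, 0.003, -1.0]]
wrist_force: [0.2, 0.1, -1.0]
gripper_width: 0.996
gripper_force: 0.0
```

```bash
python3 -c "
from h import *
go(.556,-.2065,.24,184.5)
for n in('top','side'):
    im=capture(n);cv2.imwrite(f'pics/{n}3.png',im)
a=cv2.resize(cv2.imread('pics/top3.png')[150:270,140:260],(400,400),interpolation=2);b=cv2.resize(cv2.imread('pics/side3.png')[90:290,130:330],(400,400),interpolation=2)
cv2.imwrite('pics/f.png',np.hstack([a,b]))"
```

```text
t 9.35 tcp [0.5096 0.1491 0.2436] yaw 94.52 tilt [0.0053 0.0032] j [  33.8   11.8  -11.     0.   -66.8 -119.3] w 86.6 F [ 0.2  0.1 -1. ] M [-0.05 -0.    0.01] g 0.0
delta mm [ -18.3 -358.2    2.7] az -1.57
```

View pics/f.png

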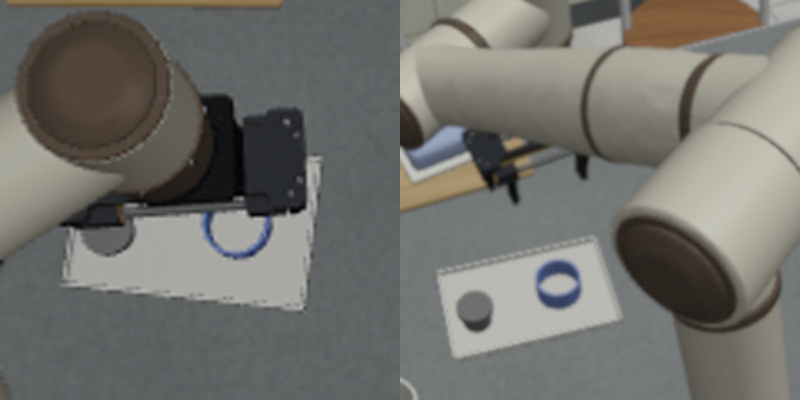

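The collar stands upright in the tray, at about (238,228) in the left crop, clear of the plug and walls. Now to the coupling.

>>> servo_tool:
  deltas:
    - {"tx": 0,"ty": -15,"tz": 0,"ax": 0,"ay": 0,"az": -0.05,"claw": 87}
    - {"tx": -2,"ty": -45,"tz": 0,"ax": 0,"ay": 0,"az": -0.15,"claw": 87}
    - {"tx": -3,"ty": -77,"tz": 0,"ax": 0,"ay": 0,"az": -0.26,"claw": 87}
    - {"tx": -5,"ty": -110,"tz": 0,"ax": 0,"ay": 0,"az": -0.37,"claw": 87}
    - {"tx": -7,"ty": -143,"tz": 0,"ax": 0,"ay": 0,"az": -0.48,"claw": 87}
    - {"tx": -9,"ty": -176,"tz": 0,"ax": 0,"ay": 0,"az": -0.59,"claw": 87}
    - {"tx": -11,"ty": -209,"tz": 0,"ax": 0,"ay": 0,"az": -0.7,"claw": 80}
    - {"tx": -13,"ty": -242,"tz": 0,"ax": 0,"ay": 0,"az": -0.81,"claw": 70}
    - {"tx": -15,"ty": -275,"tz": 0,"ax": 0,"ay": 0,"az": -0.92,"claw": 64}
    - {"tx": -17,"ty": -308,"tz": 0,"ax": 0,"ay": 0,"az": -1.03,"claw": 64}
    - {"tx": -18,"ty": -338,"tz": 0,"ax": 0,"ay": 0,"az": -1.14,"claw": 64}
    - {"tx": -18.3,"ty": -358,"tz": 0,"ax": 0,"ay": 0,"az": -1.25,"claw": 64}

```text
time_s: 10.45
tcp_pos: [0.5542, -0.2091, 0.2381]
ee_rot: [[-0.236, -0.972, -0.004], [-0.972, 0.236, 0.0], [0.001, 0.004, -1.0]]
wrist_force: [0.6, -0.5, 0.9]
gripper_width: 0.746
gripper_force: 0.0
```

>>> servo_tool:
  deltas:
    - {"tx": 0,"ty": 0,"tz": 0,"ax": 0,"ay": 0,"az": -0.11,"claw": 64}
    - {"tx": 0,"ty": 0,"tz": 0,"ax": 0,"ay": 0,"az": -0.22,"claw": 64}
    - {"tx": 0,"ty": 0,"tz": 10,"ax": 0,"ay": 0,"az": -0.32,"claw": 64}
    - {"tx": 0,"ty": 0,"tz": 20,"ax": 0,"ay": 0,"az": -0.32,"claw": 64}
    - {"tx": 0,"ty": 0,"tz": 30,"ax": 0,"ay": 0,"az": -0.32,"claw": 64}
    - {"tx": 0,"ty": 0,"tz": 30,"ax": 0,"ay": 0,"az": -0.32,"claw": 64}
    - {"tx": 0,"ty": 0,"tz": 30,"ax": 0,"ay": 0,"az": -0.32,"claw": 64}

```text
time_s: 11.03
tcp_pos: [0.5544, -0.2065, 0.209]
ee_rot: [[0.077, -0.997, -0.003], [-0.997, -0.077, 0.0], [-0.001, 0.003, -1.0]]
wrist_force: [0.2, -0.3, -0.6]
gripper_width: 0.734
gripper_force: 0.0
```

```bash
python3 -c "
from h import *
go(.5563,-.2066,.148,184.5)"
```

```text
t 11.0333 tcp [ 0.5544 -0.2065  0.209 ] yaw -175.6 tilt [-0.0034  0.0002] j [ -4.8  19.5  -5.5   0.  -65.3   9.2] w 63.9 F [ 0.2 -0.3 -0.6] M [0.   0.1  0.02] g 0.0
delta mm [ 0.2 -2.1 61. ] az -6.285
```

>>> servo_tool:
  deltas:
    - {"tx": 0,"ty": -1,"tz": 15,"ax": 0,"ay": 0,"az": 0,"claw": 64}
    - {"tx": 0,"ty": -1,"tz": 30,"ax": 0,"ay": 0,"az": 0,"claw": 64}
    - {"tx": 0,"ty": -1,"tz": 42,"ax": 0,"ay": 0,"az": 0,"claw": 64}
    - {"tx": 0,"ty": -1,"tz": 52,"ax": 0,"ay": 0,"az": 0,"claw": 64}
    - {"tx": 0,"ty": -1,"tz": 58,"ax": 0,"ay": 0,"az": 0,"claw": 64}
    - {"tx": 0,"ty": -1,"tz": 60,"ax": 0,"ay": 0,"az": 0,"claw": 64}
    - {"tx": 0,"ty": -1,"tz": 60,"ax": 0,"ay": 0,"az": 0,"claw": 64}
    - {"tx": 0,"ty": -1,"tz": 60,"ax": 0,"ay": 0,"az": 0,"claw": 64}

```text
time_s: 11.7
tcp_pos: [0.5566, -0.2068, 0.1513]
ee_rot: [[0.078, -0.997, 0.001], [-0.997, -0.078, -0.0], [0.001, -0.001, -1.0]]
wrist_force: [0.2, -0.0, -0.0]
gripper_width: 0.733
gripper_force: 0.0
```

```bash
python3 -c "
from h import *
go(.5563,-.2066,.149,184.5)"
```

```text
t 11.7 tcp [ 0.5566 -0.2068  0.1513] yaw -175.52 tilt [ 0.0012 -0.0005] j [ -4.8  22.4  -9.9   0.  -57.6   9.2] w 63.8 F [ 0.2 -0.  -0. ] M [0.08 0.11 0.03] g 0.0
delta mm [-0.2  0.3  2.3] az -6.284
```

>>> servo_tool:
  deltas:
    - {"tx": 0,"ty": 0,"tz": 1,"ax": 0,"ay": 0,"az": 0,"claw": 56}
    - {"tx": 0,"ty": 0,"tz": 1.5,"ax": 0,"ay": 0,"az": 0,"claw": 50}
    - {"tx": 0,"ty": 0,"tz": 1.5,"ax": 0,"ay": 0,"az": 0,"claw": 46}
    - {"tx": 0,"ty": 0,"tz": 1.5,"ax": 0,"ay": 0,"az": 0,"claw": 43}
    - {"tx": 0,"ty": 0,"tz": 1.5,"ax": 0,"ay": 0,"az": 0,"claw": 40}
    - {"tx": 0,"ty": 0,"tz": 1.5,"ax": 0,"ay": 0,"az": 0,"claw": 36}
    - {"tx": 0,"ty": 0,"tz": 1.5,"ax": 0,"ay": 0,"az": 0,"claw": 36}
    - {"tx": 0,"ty": 0,"tz": 1.5,"ax": 0,"ay": 0,"az": 0,"claw": 36}
    - {"tx": 0,"ty": 0,"tz": 1.5,"ax": 0,"ay": 0,"az": 0,"claw": 36}

```text
time_s: 12.45
tcp_pos: [0.5562, -0.2067, 0.1493]
ee_rot: [[0.078, -0.997, 0.0], [-0.997, -0.078, -0.0], [0.0, -0.0, -1.0]]
wrist_force: [-0.1, 0.4, 1.4]
gripper_width: 0.506
gripper_force: 30.0
```

```bash
python3 -c "
from h import *
go(.5563,-.2066,.149,184.5)"
```

```text
t 12.45 tcp [ 0.5562 -0.2067  0.1493] yaw -175.53 tilt [ 0.0004 -0.0001] j [ -4.8  22.5 -10.1   0.  -57.4   9.2] w 44.0 F [-0.1  0.4  1.4] M [ 0.06  0.14 -0.04] g 30.000365281593986
delta mm [-0.1 -0.1  0.3] az -6.284
```

Gripped at 44.0 mm with little side force. Testing counter-clockwise (right-hand release).

>>> servo_tool:
  deltas:
    - {"tx": 0,"ty": 0,"tz": 0,"ax": 0,"ay": 0,"az": -0.03,"claw": 36}
    - {"tx": 0,"ty": 0,"tz": 0,"ax": 0,"ay": 0,"az": -0.06,"claw": 36}
    - {"tx": 0,"ty": 0,"tz": 0,"ax": 0,"ay": 0,"az": -0.09,"claw": 36}
    - {"tx": 0,"ty": 0,"tz": 0,"ax": 0,"ay": 0,"az": -0.12,"claw": 36}
    - {"tx": 0,"ty": 0,"tz": 0,"ax": 0,"ay": 0,"az": -0.15,"claw": 36}
    - {"tx": 0,"ty": 0,"tz": 0,"ax": 0,"ay": 0,"az": -0.18,"claw": 36}
    - {"tx": 0,"ty": 0,"tz": 0,"ax": 0,"ay": 0,"az": -0.21,"claw": 36}
    - {"tx": 0,"ty": 0,"tz": 0,"ax": 0,"ay": 0,"az": -0.23,"claw": 36}
    - {"tx": 0,"ty": 0,"tz": 0,"ax": 0,"ay": 0,"az": -0.23,"claw": 36}

```text
time_s: 13.2
tcp_pos: [0.5561, -0.2067, 0.1492]
ee_rot: [[0.301, -0.954, 0.0], [-0.954, -0.301, 0.0], [-0.0, -0.0, -1.0]]
wrist_force: [-0.3, 0.7, 1.5]
gripper_width: 0.5
gripper_force: 30.0
```

```bash
python3 -c "
from h import *
go(.5563,-.2066,.149,184.5)"
```

```text
t 13.2 tcp [ 0.5561 -0.2067  0.1492] yaw -162.47 tilt [0.0003 0.0005] j [ -4.8  22.5 -10.1  -0.  -57.4  22.3] w 43.5 F [-0.3  0.7  1.5] M [ 0.17  0.2  -0.94] g 29.999787686392665
delta mm [-0.  -0.2  0.2] az -6.056
```

Mz −0.94 N·m: blocked, so the thread is left-handed. Turning clockwise.

>>> servo_tool:
  deltas:
    - {"tx": 0,"ty": 0,"tz": 0,"ax": 0,"ay": 0,"az": 0.05,"claw": 36}
    - {"tx": 0,"ty": 0,"tz": 0,"ax": 0,"ay": 0,"az": 0.13,"claw": 36}
    - {"tx": 0,"ty": 0,"tz": 0,"ax": 0,"ay": 0,"az": 0.22,"claw": 36}
    - {"tx": 0,"ty": 0,"tz": 0,"ax": 0,"ay": 0,"az": 0.31,"claw": 36}
    - {"tx": 0,"ty": 0,"tz": 0,"ax": 0,"ay": 0,"az": 0.4,"claw": 36}
    - {"tx": 0,"ty": 0,"tz": 0,"ax": 0,"ay": 0,"az": 0.49,"claw": 36}
    - {"tx": 0,"ty": 0,"tz": 0,"ax": 0,"ay": 0,"az": 0.58,"claw": 36}
    - {"tx": 0,"ty": 0,"tz": 0,"ax": 0,"ay": 0,"az": 0.67,"claw": 36}
    - {"tx": 0,"ty": 0,"tz": 0,"ax": 0,"ay": 0,"az": 0.76,"claw": 36}
    - {"tx": 0,"ty": 0,"tz": 0,"ax": 0,"ay": 0,"az": 0.85,"claw": 36}
    - {"tx": 0,"ty": 0,"tz": 0,"ax": 0,"ay": 0,"az": 0.9,"claw": 36}
    - {"tx": 0,"ty": 0,"tz": 0,"ax": 0,"ay": 0,"az": 0.9,"claw": 36}

```text
time_s: 14.2
tcp_pos: [0.5563, -0.2067, 0.1492]
ee_rot: [[-0.557, -0.83, 0.0], [-0.83, 0.557, -0.001], [0.0, -0.0, -1.0]]
wrist_force: [0.3, 0.9, 0.6]
gripper_width: 0.5
gripper_force: 30.0
```

```bash
python3 -c "
from h import *
go(.5563,-.2066,.149,184.5)"
```

```text
t 14.2 tcp [ 0.5563 -0.2067  0.1492] yaw 146.12 tilt [ 0.0001 -0.0005] j [ -4.7  22.5 -10.1   0.  -57.4 -29.1] w 43.5 F [0.3 0.9 0.6] M [ 0.08  0.11 -0.05] g 30.001271818186126
delta mm [-0.1  0.   0.2] az -0.67
```

Turning freely (Mz about 0). Continuing to about 118° in total.

>>> servo_tool:
  deltas:
    - {"tx": 0,"ty": 0,"tz": 0,"ax": 0,"ay": 0,"az": 0.06,"claw": 36}
    - {"tx": 0,"ty": 0,"tz": 0,"ax": 0,"ay": 0,"az": 0.17,"claw": 36}
    - {"tx": 0,"ty": 0,"tz": 0,"ax": 0,"ay": 0,"az": 0.28,"claw": 36}
    - {"tx": 0,"ty": 0,"tz": 0,"ax": 0,"ay": 0,"az": 0.39,"claw": 36}
    - {"tx": 0,"ty": 0,"tz": 0,"ax": 0,"ay": 0,"az": 0.5,"claw": 36}
    - {"tx": 0,"ty": 0,"tz": 0,"ax": 0,"ay": 0,"az": 0.61,"claw": 36}
    - {"tx": 0,"ty": 0,"tz": 0,"ax": 0,"ay": 0,"az": 0.72,"claw": 36}
    - {"tx": 0,"ty": 0,"tz": 0,"ax": 0,"ay": 0,"az": 0.83,"claw": 36}
    - {"tx": 0,"ty": 0,"tz": 0,"ax": 0,"ay": 0,"az": 0.94,"claw": 36}
    - {"tx": 0,"ty": 0,"tz": 0,"ax": 0,"ay": 0,"az": 1.05,"claw": 36}
    - {"tx": 0,"ty": 0,"tz": 0,"ax": 0,"ay": 0,"az": 1.16,"claw": 36}
    - {"tx": 0,"ty": 0,"tz": 0,"ax": 0,"ay": 0,"az": 1.16,"claw": 36}

```text
time_s: 15.2
tcp_pos: [0.5565, -0.2067, 0.1492]
ee_rot: [[-0.984, 0.18, 0.001], [0.18, 0.984, -0.001], [-0.001, -0.0, -1.0]]
wrist_force: [0.5, -1.2, 0.5]
gripper_width: 0.501
gripper_force: 30.0
```

```bash
python3 -c "
from h import *
go(.5563,-.2066,.149,184.5)"
```

```text
t 15.2 tcp [ 0.5565 -0.2067  0.1492] yaw 79.66 tilt [ 0.0008 -0.0005] j [ -4.8  22.5 -10.1   0.  -57.4 -95.6] w 43.5 F [ 0.5 -1.2  0.5] M [-0.13 -0.26  0.03] g 30.002238896424522
delta mm [0.3 0.1 0.2] az -1.83
```

>>> servo_tool:
  deltas:
    - {"tx": 0,"ty": 0,"tz": -1,"ax": 0,"ay": 0,"az": 0,"claw": 36}
    - {"tx": 0,"ty": 0,"tz": -2,"ax": 0,"ay": 0,"az": 0,"claw": 36}
    - {"tx": 0,"ty": 0,"tz": -3,"ax": 0,"ay": 0,"az": 0,"claw": 36}
    - {"tx": 0,"ty": 0,"tz": -4,"ax": 0,"ay": 0,"az": 0,"claw": 36}
    - {"tx": 0,"ty": 0,"tz": -4,"ax": 0,"ay": 0,"az": 0,"claw": 36}

```text
time_s: 15.62
tcp_pos: [0.5564, -0.2067, 0.1532]
ee_rot: [[-0.984, 0.179, 0.001], [0.179, 0.984, -0.0], [-0.001, -0.0, -1.0]]
wrist_force: [1.7, -1.5, -1.7]
gripper_width: 0.5
gripper_force: 30.0
```

Rising freely, past the 2 mm of play. Lifting to about 90 mm.

>>> servo_tool:
  deltas:
    - {"tx": 0,"ty": 0,"tz": -3,"ax": 0,"ay": 0,"az": 0,"claw": 36}
    - {"tx": 0,"ty": 0,"tz": -8,"ax": 0,"ay": 0,"az": 0,"claw": 36}
    - {"tx": 0,"ty": 0,"tz": -14,"ax": 0,"ay": 0,"az": 0,"claw": 36}
    - {"tx": 0,"ty": 0,"tz": -22,"ax": 0,"ay": 0,"az": 0,"claw": 36}
    - {"tx": 0,"ty": 0,"tz": -32,"ax": 0,"ay": 0,"az": 0,"claw": 36}
    - {"tx": 0,"ty": 0,"tz": -44,"ax": 0,"ay": 0,"az": 0,"claw": 36}
    - {"tx": 0,"ty": 0,"tz": -58,"ax": 0,"ay": 0,"az": 0,"claw": 36}
    - {"tx": 0,"ty": 0,"tz": -70,"ax": 0,"ay": 0,"az": 0,"claw": 36}
    - {"tx": 0,"ty": 0,"tz": -80,"ax": 0,"ay": 0,"az": 0,"claw": 36}
    - {"tx": 0,"ty": 0,"tz": -86,"ax": 0,"ay": 0,"az": 0,"claw": 36}
    - {"tx": 0,"ty": 0,"tz": -88,"ax": 0,"ay": 0,"az": 0,"claw": 36}
    - {"tx": 0,"ty": 0,"tz": -88,"ax": 0,"ay": 0,"az": 0,"claw": 36}

```text
time_s: 16.62
tcp_pos: [0.556, -0.2065, 0.2416]
ee_rot: [[-0.984, 0.18, 0.001], [0.18, 0.984, 0.0], [-0.0, 0.0, -1.0]]
wrist_force: [0.3, 0.0, -1.2]
gripper_width: 0.501
gripper_force: 30.0
```

>>> servo_tool:
  deltas:
    - {"tx": 0,"ty": 0,"tz": 0,"ax": 0,"ay": 0,"az": 0,"claw": 36}
    - {"tx": 0,"ty": 0,"tz": 0,"ax": 0,"ay": 0,"az": 0,"claw": 36}
    - {"tx": 0,"ty": 0,"tz": 0,"ax": 0,"ay": 0,"az": 0,"claw": 36}
    - {"tx": 0,"ty": 0,"tz": 0,"ax": 0,"ay": 0,"az": 0,"claw": 36}
    - {"tx": 0,"ty": 0,"tz": 0,"ax": 0,"ay": 0,"az": 0,"claw": 36}
    - {"tx": 0,"ty": 0,"tz": 0,"ax": 0,"ay": 0,"az": 0,"claw": 36}

```text
time_s: 17.12
tcp_pos: [0.5561, -0.2067, 0.2408]
ee_rot: [[-0.984, 0.18, -0.0], [0.18, 0.984, 0.0], [0.0, -0.0, -1.0]]
wrist_force: [0.9, -0.5, -0.6]
gripper_width: 0.503
gripper_force: 30.0
```

```bash
python3 -c "
from h import *
go(.5563,-.2066,.24,184.5)
for n in('top','side'):
    im=capture(n);cv2.imwrite(f'pics/{n}4.png',im)
a=cv2.resize(cv2.imread('pics/top4.png')[140:260,150:400],(400,192),interpolation=2);b=cv2.resize(cv2.imread('pics/side4.png')[90:290,130:380],(750,600),interpolation=2)
cv2.imwrite('pics/g.png',b)"
```

```text
t 17.1167 tcp [ 0.5561 -0.2067  0.2408] yaw 79.61 tilt [-0.0004  0.0001] j [ -4.8  18.3  -2.5  -0.  -69.2 -95.6] w 43.8 F [ 0.9 -0.5 -0.6] M [-0.02 -0.04  0.03] g 29.999761398951534
delta mm [-0.2  0.1  0.8] az -1.831
```

View pics/g.png

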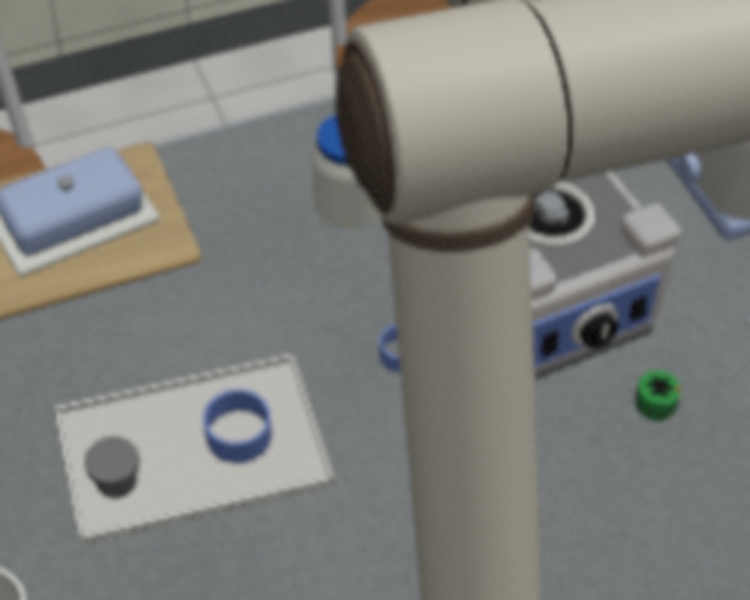

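The bare shaft shows at (553,208), so the coupling is off, with the gripper still holding at 43.8 mm. The collar stands in the tray at (237,425). Handing in.

```bash
python3 -c "
from station import *
print(finish_job())"
```

```text
the job is handed in; nothing more can be done
None
```

I handed the job in at about 17 s: the collar is standing in the tray, and the left-handed coupling is unscrewed and held about 90 mm above the shaft; no verdict was returned.

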